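Battery into the doughnut-case light bar

TASK

Put the battery cell from its rest into the open bay of the cordless light bar: keeping the nub end raised, push the flat end against the spring contact until the nub can pass the end contact, then tip the nub end down and ease the cell home, level and fully down between the contacts, and let go. Be gentle: between cell and bay never more than 25 N, all their contacts added up, as forcing it, ramming the spring onto its stop or letting the cell snap across would give; leave the doughnut, the cup and the tongs where they are.

Things in the scene. Friction and masses are not known exactly. Their poses are not given: they have to be found in the camera images.
- cell: Battery cell, dark grey cylinder, 30 mm diameter, 90 mm long in all: an 86 mm body and at one end a steel nub 12 mm in diameter, 4 mm long. About 150 g. Origin on its axis midway between flat end and nub tip; x along the axis towards the nub. Lies level on the rest at the start (it may roll: its y and z can point anywhere across the axis).
- cell_nub (a point): Centre of the tip of the cell's nub (cell x = +45 mm).
- cell_flat (a point): Centre of the cell's flat end (cell x = -45 mm).
- rest: Fixed grey plastic rest, base 110 x 50 x 5 mm, two saddles at x = +-32 mm (14 mm along x) carry the cell's underside 15 mm above the table between cheeks 25 mm high above the table. Between the saddles, 50 mm along x, fingers have room beside the cell down to the base. Origin at the centre of the underside, x along the cell, z up.
- lightbar: Fixed aluminium light bar lying on the table, base plate 250 mm (x) by 150 mm (y -50 to +100 mm), 8 mm thick; along y = 66 to 100 mm the lamp housing, 37 mm high. The battery bay runs along x at y = 0. Origin on the underside below the middle of the bay, z up. In the bay sits a black battery carrier, clamped firmly anywhere from -17 to +17 mm along x.
- bay (a point): Middle of the bay, 33 mm above the table; axes as the light bar's, x from spring to fixed contact. A seated cell's axis is at this height, its origin here plus the carrier's offset along x (-17 to +17 mm), which is not measured and must be felt or seen. A seated cell lies on the carrier's floor rail (24 mm wide, top 18 mm above the table), flat end on the spring, nub on the fixed contact.
- spring_mean (a point): Where the free spring contact's face is if the carrier's offset is 0 (add the offset along x): an upright steel plate 26 mm wide, 20 to 54 mm above the table, that slides to -x: 2 N to start it, then 0.8 N per mm, hard stop at 13 mm (12.4 N). A seated cell compresses it 6 mm (7 N). Behind it from 25 mm on a black housing 56 mm high.
- stop_mean (a point): Where the fixed contact's face is if the carrier's offset is 0 (add the offset): steel plate, top 34 mm above the table, a block 28 mm high behind it. With the nub raised 32 degrees and the flat end 1 to 2 mm over the rail, its upper edge meets the spring plate; with that edge then kept in place the nub clears this contact while tipping if the plate is pushed in 9 to 12 mm (9 to 11.6 N).
- posts_mean (a point): Inner face of one of four guide posts of the carrier if its offset is 0: posts 12 mm long in x, 32 mm high above the table, centred 31 mm to the spring side and 33 mm to the fixed-contact side of the carrier's middle, 34 mm apart across the bay (17 mm either side of its line). Between them the sides are open for fingers down to the base plate (8 mm).
- doughnut: A glazed ring doughnut, 84 mm across, 32 mm high, loose; origin at its underside. Leave alone.
- cup: An open paper cup, 76 mm across the rim, 85 mm high, loose; origin at its underside. Leave alone.
- tongs: Steel serving tongs lying flat, about 230 mm long along x, 65 mm wide, 12 mm high, loose; origin near the middle, on the table. Leave alone.
Things that resemble listed ones, but are neither listed nor needed, are in the scene too. What is meant by the cell is not turquoise, and is the smaller of those in its own colour.

How it is judged:
By the outcome, as a careful person would: the job done as asked, in the order asked, and still so for the second after the job is handed in, with the robot touching nothing.
It also fails if it takes over 66 s, if anything falls off the work surface, if the arm or the gripper's body presses on something with over 40 N, if the wrist force passes 120 N, or if a joint passes its speed limit or range.

ROBOT

A 6-joint arm with a two-finger parallel gripper is mounted at the origin on the work surface. World frame = base frame: x ahead of the robot, y to its left, z up, the work surface at z = 0. Lengths are in m, angles in degrees, forces in N, time in s.
With the tool pointing down it reaches from about 0.25 to 0.725 m from the base axis. Payload 9.7 kg.
Tool frame: the origin (TCP) lies between the finger pads; the fingertips stand 19 mm ahead of it and the grasp point (between the pads) is the TCP; z points along the fingers, y is the line along which they close (so a half turn about z gives the same grasp; the last joint's range is limited). The gripper opens to 85 mm and grips with 20 to 120 N. Pads are 22 mm wide; open, the fingers measure 114 mm over their backs; the gripper's body (76 mm by 85 mm) begins 54 mm behind the grasp point. The pads swing forward as they close: fully open they stand 13 mm farther back than shut.
Start: joints at [63.255, 4.979, 10.078, 95.1, 0, 90], TCP at [0.248, 0.491, 0.25] pointing down, gripper open.
Joint ranges: [-179.16, 179.16], [-48.56, 103.87], [-65.8, 70.77], [-126.05, 130.52], [-82.76, 87.17], [-180, 180]. Speed limits (degrees/s): [127.2, 127.2, 147.25, 180, 180, 180].

INTERFACE

Orientations are given as [roll, pitch, yaw] about the fixed x, y, z axes, in that order (R = Rz(yaw) Ry(pitch) Rx(roll)).
In Python, from workcell import telemetry, camera, calibration, workorder gives the robot as it stands.
- The arm moves only by the tool play_rows, never from a script. Its argument "increments" is a list of rows, each a list of 3 entries, a list of its own where there are three numbers: the shift along the tool's x, y, z in mm, then the turn, a rotation vector about the tool's x, y, z in degrees, then the closure, from 0 (fully open) to 1 (shut). In form: [[[x, y, z], [ax, ay, az], jaw], ...]. A call has 1 to 20 rows; each row is the pose to reach, as a shift and turn from the pose commanded when the call began, along the tool's axes at that moment; what a row does not reach only later rows make up. A row lasts 1/10 s, in which the tool goes at most 50 mm and 8.59 degrees, less where a joint would pass 70% of its speed; a pose out of reach is approached as far as the arm can. A call with a gripper value outside its range is refused whole. The fingers move at their own pace and stop on an object; "grip_force" is the grip in N (left out, the last holds). Time passes only in rows, so rows that repeat a pose let the fingers close. It gives the time, the measured TCP pose, the force, the opening and the grip force at its end, in the units of the state.
- telemetry.get_obs(): the state, without advancing time (a new reading comes with each control period).
- camera(name): name is "scene" or "top" or "wrist"; returns (picture, depth): 480x640x3 uint8, red, green, blue; 480x640 float32, m along the optical axis (not along the pixel's ray), 0 where there is no reading.
- calibration(name): a dict with "vertical_fov" (degrees; the focal length in pixels is half the picture's height over the tangent of half this angle, whatever the lens; pixels are square), "cx", "cy" (the principal point, pixels), "k1" (the pictures are not rectified: a ray, as slopes to the right and down, at radius r is drawn at 1 + k1 r^2 times it, then the intrinsics apply), "rvec" (rotation vector, rad) and "tvec" (3), from world to camera coordinates, as OpenCV has them; the wrist camera has in their place "hand_eye" (4x4, takes a point from camera to tool coordinates, whose origin is the TCP and whose axes are the flange's). Camera axes: x right, y down, z forward; pixel columns grow to the right and rows downward; lengths in m; the calibration is good to about 2 mm. A picture is of the moment at which its call begins: read the wrist's pose just before it. calibration takes no time and is no camera call.
- workorder.job_done(): hands the job in; it is judged then, once.
The state is a dict: "time": time; "q": joint angles; "qd": joint speeds; "joint_efforts": joint torques, N m; "ee_pos": TCP position; "tcp_rot": TCP orientation; "wrist_force": force on the tool from outside, world axes, zero at the start; "torque": the same for the moment, N m; "opening": finger opening in m; "grasp_force": force on a finger pad.
Only numpy, scipy, OpenCV 4.12 (cv2) and the standard library are available. Lean on these libraries where they do the work, as an engineer would, in place of code of your own. Each camera call takes 0.05 s, during which the arm holds its last target. There are 200 camera calls.

## Working session

There is one attempt and no reset: what is moved stays moved. The work goes in short steps, Python scripts to look and compute and a tool call to move; the robot and the scene stay as the last step left them, time stands still between calls to the robot, and variables do not carry over. Pictures are saved under pics/ and viewed, at most 10 in all, crops included, and the job is handed in when it is done.

Besides the shell and the picture viewer there is one more tool, called after "Request:" as a command line: name --argument value ..., lists and objects as JSON in quotes. play_rows: Moves the arm, as the interface text tells. Its arguments: {"type":"object","properties":{"increments":{"type":"array"},"grip_force":{"type":"number"}},"required":["increments"]}

```bash
mkdir -p pics; cat > h.py <<'E'
import numpy as np,cv2
from scipy.spatial.transform import Rotation as R
from workcell import telemetry,camera,calibration,workorder
def K(c):
    f=240/np.tan(np.radians(c["vertical_fov"])/2); return f
def cloud(name):
    o=telemetry.get_obs(); im,d=camera(name); c=calibration(name); f=K(c)
    v,u=np.mgrid[0:480,0:640].astype(float)
    xd=(u-c["cx"])/f; yd=(v-c["cy"])/f; x,y=xd.copy(),yd.copy()
    for _ in range(15):
        s=1+c["k1"]*(x*x+y*y); x=xd/s;y=yd/s
    P=np.stack([x*d,y*d,d],-1).astype(float)
    if "hand_eye" in c:
        H=np.array(c["hand_eye"]); P=P@H[:3,:3].T+H[:3,3]
        T=R.from_euler('xyz',o["tcp_rot"],degrees=True).as_matrix(); P=P@T.T+np.array(o["ee_pos"])
    else:
        r=cv2.Rodrigues(np.array(c["rvec"],float))[0]; P=(P-np.array(c["tvec"]).ravel())@r
    P[d==0]=np.nan
    return im,P
def save(im,n): cv2.imwrite("pics/"+n,im[...,::-1])
E
python3 - <<'E'
from h import *
print(telemetry.get_obs())
for n in("top","scene"):
    im,P=cloud(n); save(im,n+".png"); np.save(n+".npy",P); print({k:v for k,v in calibration(n).items()})
E
```

```text
{'time': 0.0, 'q': array([ 6.32520235e+01,  5.01095215e+00,  1.00322807e+01,  9.51014337e+01,
       -3.92669425e-04,  8.99996058e+01]), 'qd': array([-0.0773561 , -0.04365496, -0.09521381, -0.0777241 , -0.07206963,
       -0.0583517 ]), 'joint_efforts': array([ 4.52435243e-04, -5.20385706e+01,  4.64806759e+01,  1.62586867e-02,
        2.36220387e-06,  1.07583821e-05]), 'ee_pos': array([0.24743478, 0.4909407 , 0.24956503]), 'tcp_rot': array([-1.79919895e+02,  3.92117862e-04,  1.53252418e+02]), 'wrist_force': array([ 0.12055259, -0.24633363,  0.07212279]), 'torque': array([-0.02423804,  0.0255218 , -0.00149775]), 'grasp_force': 0.0, 'opening': 0.08506842404080212}
{'vertical_fov': 43.907174966933304, 'cx': 311.8981776309737, 'cy': 234.55847318040486, 'k1': -0.11762812117875938, 'rvec': array([ 2.18416678, -2.13390364,  0.11740413]), 'tvec': array([-0.00618339,  0.61973467,  1.39056293])}
{'vertical_fov': 53.43993207353349, 'cx': 313.25668194061774, 'cy': 237.81237399755582, 'k1': -0.12648777471939254, 'rvec': array([ 1.26472804,  2.37777708, -0.87075775]), 'tvec': array([ 0.3315438 , -0.36065795,  1.66921257])}
```

View pics/top.png

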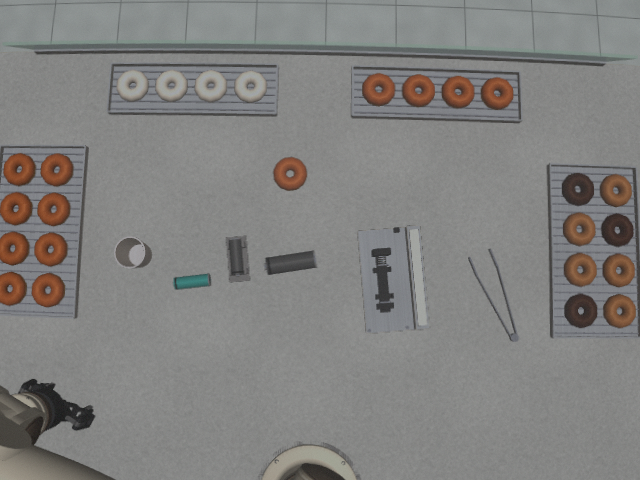

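View pics/scene.png

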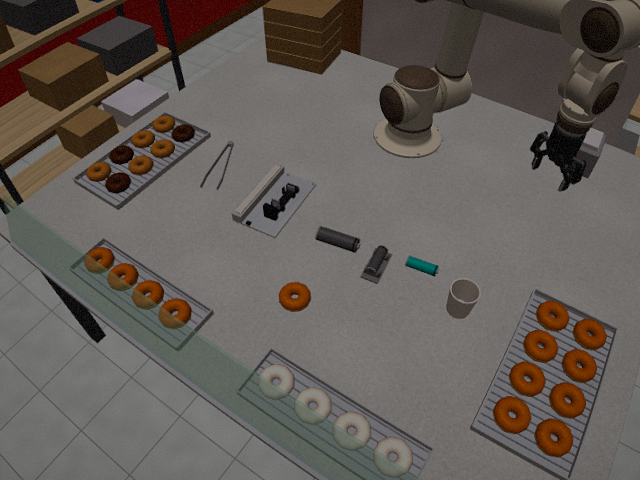

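The top view shows the cell on its rest at about (238,257). The light bar is at about (392,280), with its spring end at the top (382,255) and the fixed contact at (383,308). Next I'll measure both in 3D.

```bash
python3 - <<'E'
from h import *
P=np.load("top.npy"); im=cv2.imread("pics/top.png")
for u,v in [(238,240),(238,257),(238,275),(382,250),(382,260),(383,285),(383,308),(365,330),(290,262)]:
    print((u,v),P[v,u].round(4))
a=cv2.resize(im[220:340,210:440],None,fx=3.4,fy=3.4,interpolation=cv2.INTER_CUBIC); cv2.imwrite("pics/topc.png",a)
print(calibration("wrist"))
E
```

```text
(238, 240) [0.6019 0.1843 0.0418]
(238, 257) [0.5606 0.1819 0.0492]
(238, 275) [0.5187 0.1823 0.034 ]
(382, 250) [ 0.5847 -0.1582  0.0538]
(382, 260) [ 0.5617 -0.1594  0.0452]
(383, 285) [ 0.5036 -0.1657  0.0165]
(383, 308) [ 0.4485 -0.1658  0.0221]
(365, 330) [ 3.944e-01 -1.254e-01  1.000e-04]
(290, 262) [0.5523 0.0587 0.0407]
{'vertical_fov': 66.12947657511012, 'cx': 324.42377546361956, 'cy': 235.2913706073933, 'k1': -0.023240595478963507, 'hand_eye': array([[-1.18168211e-05, -9.65047212e-01, -2.62076093e-01,
         6.69568688e-02],
       [ 9.99999549e-01, -2.60245479e-04,  9.13217054e-04,
        -7.85838120e-05],
       [-9.49501691e-04, -2.62075964e-01,  9.65046780e-01,
        -1.23879389e-01],
       [ 0.00000000e+00,  0.00000000e+00,  0.00000000e+00,
         1.00000000e+00]])}
```

View pics/topc.png

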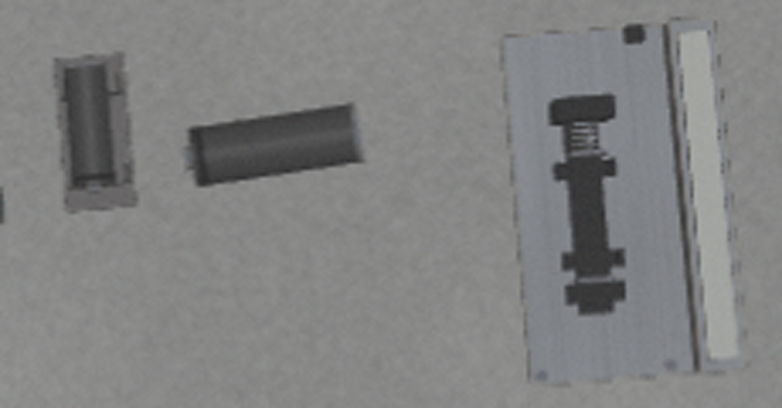

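The crop shows the small cell on the rest, with the dark nub-end band at the bottom, so its nub points to −X. The bay's spring is at the far (+X) end, so the cell already faces the right way. I'll move over the rest for a wrist view.

Request:
play_rows --increments '[[[-445,-122,0],[0,0,150.25],0.35],[[-445,-122,0],[0,0,150.25],0.35],[[-445,-122,0],[0,0,150.25],0.35],[[-445,-122,0],[0,0,150.25],0.35],[[-445,-122,0],[0,0,150.25],0.35],[[-445,-122,0],[0,0,150.25],0.35],[[-445,-122,0],[0,0,150.25],0.35],[[-445,-122,0],[0,0,150.25],0.35],[[-445,-122,0],[0,0,150.25],0.35],[[-445,-122,0],[0,0,150.25],0.35],[[-445,-122,0],[0,0,150.25],0.35],[[-445,-122,0],[0,0,150.25],0.35],[[-445,-122,0],[0,0,150.25],0.35],[[-445,-122,0],[0,0,150.25],0.35],[[-445,-122,0],[0,0,150.25],0.35],[[-445,-122,0],[0,0,150.25],0.35],[[-445,-122,0],[0,0,150.25],0.35],[[-445,-122,0],[0,0,150.25],0.35],[[-445,-122,0],[0,0,150.25],0.35],[[-445,-122,0],[0,0,150.25],0.35]]'

```text
time: 2.1
ee_pos: [0.6024, 0.0998, 0.25]
tcp_rot: [-177.6, 0.1, 8.4]
wrist_force: [0.1, 0.1, 0.8]
opening: 0.0555
grasp_force: 0.0
```

```bash
python3 - <<'E'
from h import *
o=telemetry.get_obs();print(o["time"],o["q"].round(1),o["ee_pos"],o["tcp_rot"],o["opening"],o["wrist_force"])
im,P=cloud("wrist"); save(im,"w1.png"); np.save("w1.npy",P)
z=P[...,2]
m=(z>0.033)&(z<.06)&(abs(P[...,1]-.182)<.03)&(abs(P[...,0]-.56)<.07)
q=P[m]; print(len(q),q.min(0),q.max(0)); 
c=q[:,:2].mean(0);w,v=np.linalg.eigh(np.cov(q[:,:2].T)); d=v[:,1]; d*=-np.sign(d[0]);t=(q[:,:2]-c)@d
print(c,d,np.degrees(np.arctan2(-d[1],-d[0])),np.percentile(t,[0,1,99,100]),np.percentile(z[m],[50,90,98]))
for s in np.arange(-.05,.05,.005):
    k=(t>s)&(t<s+.005)
    if k.sum()>5: print(round(s,3),k.sum(),q[k][:,2].max().round(4),np.ptp((q[k][:,:2]-c)@[-d[1],d[0]]).round(4))
E
```

```text
2.1 [  8.4  13.7  19.9  96.3   2.4 179.9] [0.60240331 0.09978307 0.25000243] [-1.77641286e+02  1.38895633e-01  8.43532112e+00] 0.055485227073255074 [0.07566117 0.11161758 0.782978  ]
2712 [0.51627946 0.16937143 0.03312786] [0.60773464 0.2087524  0.04716173]
[0.56563419 0.18666098] [-0.99231181 -0.12376297] 7.1093245150755715 [-0.04123086 -0.04096632  0.04421203  0.04978982] [0.04325141 0.04544581 0.04621532]
-0.045 87 0.0463 0.0296
-0.04 165 0.0469 0.0287
-0.035 173 0.0466 0.0278
-0.03 160 0.047 0.0283
-0.025 158 0.0466 0.0286
-0.02 165 0.0469 0.0278
-0.015 158 0.0463 0.0282
-0.01 156 0.047 0.0281
-0.005 152 0.0468 0.0286
-0.0 160 0.0467 0.0271
0.005 150 0.0465 0.0282
0.01 152 0.0466 0.0288
0.015 147 0.0465 0.0289
0.02 146 0.0462 0.0274
0.025 146 0.0472 0.0275
0.03 146 0.0469 0.0282
0.035 147 0.0468 0.0289
0.04 136 0.0466 0.0288
0.045 8 0.0432 0.0082
```

View pics/w1.png

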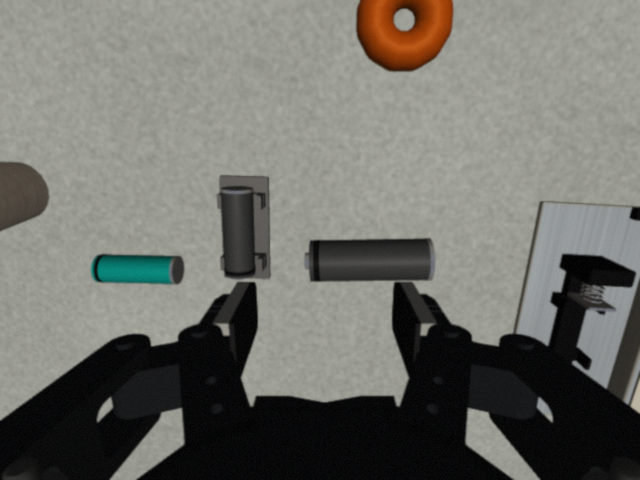

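The wrist view shows the cell at about (238,230) with its dark nub band at the bottom (−X). The tool turned the other way and joint 6 reached its limit, so I'll use the half-turned grasp (yaw about 187).

```bash
cat >> h.py <<'E'
def rel(pos,rpy):
    o=telemetry.get_obs(); A=R.from_euler('xyz',o["tcp_rot"],degrees=True); B=R.from_euler('xyz',rpy,degrees=True)
    r=(A.inv()*B).as_rotvec(degrees=True); s=A.inv().apply(np.array(pos)-o["ee_pos"])*1000
    print("rel",s.round(1),r.round(2))
E
python3 -c "
from h import *
rel([.53,.187,.22],[180,0,187])"
```

```text
rel [-58.8 -95.7  34.2] [  -0.24   -3.64 -178.53]
```

Request:
play_rows --increments '[[[-59,-96,34],[-0.2,-3.6,-178.5],0.35],[[-59,-96,34],[-0.2,-3.6,-178.5],0.35],[[-59,-96,34],[-0.2,-3.6,-178.5],0.35],[[-59,-96,34],[-0.2,-3.6,-178.5],0.35],[[-59,-96,34],[-0.2,-3.6,-178.5],0.35],[[-59,-96,34],[-0.2,-3.6,-178.5],0.35],[[-59,-96,34],[-0.2,-3.6,-178.5],0.35],[[-59,-96,34],[-0.2,-3.6,-178.5],0.35],[[-59,-96,34],[-0.2,-3.6,-178.5],0.35],[[-59,-96,34],[-0.2,-3.6,-178.5],0.35],[[-59,-96,34],[-0.2,-3.6,-178.5],0.35],[[-59,-96,34],[-0.2,-3.6,-178.5],0.35],[[-59,-96,34],[-0.2,-3.6,-178.5],0.35],[[-59,-96,34],[-0.2,-3.6,-178.5],0.35],[[-59,-96,34],[-0.2,-3.6,-178.5],0.35],[[-59,-96,34],[-0.2,-3.6,-178.5],0.35],[[-59,-96,34],[-0.2,-3.6,-178.5],0.35],[[-59,-96,34],[-0.2,-3.6,-178.5],0.35],[[-59,-96,34],[-0.2,-3.6,-178.5],0.35],[[-59,-96,34],[-0.2,-3.6,-178.5],0.35]]'

```text
time: 4.15
ee_pos: [0.5292, 0.1893, 0.2204]
tcp_rot: [179.9, -0.1, -179.1]
wrist_force: [-0.3, -0.4, 0.7]
opening: 0.0553
grasp_force: 0.0
```

```bash
python3 - <<'E'
from h import *
o=telemetry.get_obs();print(o["time"],o["q"].round(1),o["ee_pos"],o["tcp_rot"],o["opening"],o["wrist_force"])
rel([.53,.187,.22],[180,0,187])
im,P=cloud("wrist"); save(im,"w2.png"); np.save("w2.npy",P)
E
```

```text
4.15 [19.6  6.2  8.1 92.   0.1 18.8] [0.52922214 0.18931848 0.22043535] [ 1.79938277e+02 -1.48097108e-01 -1.79138349e+02] 0.055312933671166235 [-0.33091167 -0.3802153   0.65680356]
rel [-0.7 -2.3  0.4] [ 0.07 -0.14 -6.14]
```

View pics/w2.png

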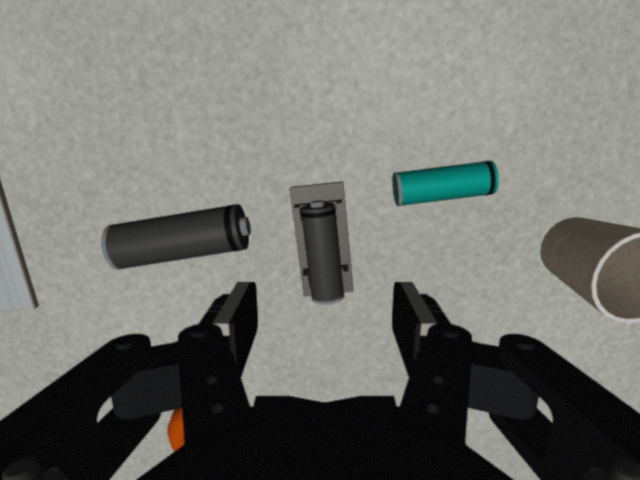

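The cell's nub shows at (318,204), at the −X end of the rest, which confirms the orientation. Now I'll fit its axis.

```bash
python3 - <<'E'
from h import *
P=np.load("w2.npy")
z=P[...,2]
m=(z>0.036)&(z<.06)&(abs(P[...,1]-.185)<.03)&(abs(P[...,0]-.56)<.07)
q=P[m]
c=q[:,:2].mean(0);w,v=np.linalg.eigh(np.cov(q[:,:2].T)); d=v[:,1]; d*=-np.sign(d[0]);n=np.array([-d[1],d[0]]);t=(q[:,:2]-c)@d;s=(q[:,:2]-c)@n
S=[];T=[]
for a in np.arange(-.04,.04,.005):
    k=(t>a)&(t<a+.005); T.append(a+.0025);S.append((s[k].max()+s[k].min())/2)
p=np.polyfit(T,S,1); print("corr",p,np.round(S,4))
print(c,d,"yaw",np.degrees(np.arctan2(-d[1],-d[0])),np.percentile(t,[0,.5,99.5,100]),np.percentile(z[m],[50,90,98]),np.ptp(s))
e=d+p[0]*n; b=c+p[1]*n; b=b+d*(np.percentile(t,.5)+.045)
print("axis yaw",np.degrees(np.arctan2(-e[1],-e[0])),"origin",b)
rel([b[0],b[1],.03],[180,0,180+np.degrees(np.arctan2(-e[1],-e[0]))])
E
```

```text
corr [0.00026722 0.00025448] [0.0001 0.0005 0.     0.0004 0.0002 0.0001 0.0002 0.0003 0.0006 0.0002
 0.0004 0.0002 0.0003 0.0001 0.0003 0.0002]
[0.5611873 0.1889144] [-0.99254679 -0.12186417] yaw 6.999701433706167 [-0.04575419 -0.04503183  0.04138394  0.04443816] [0.04357287 0.04550922 0.04621455] 0.028362257154481908
axis yaw 7.015012041902182 origin [0.5612499  0.18866569]
rel [-32.5  -1.6 190.4] [ 0.07 -0.14 -5.62]
```

Request:
play_rows --increments '[[[-32,-1,40],[0.1,-0.1,-6],0.35],[[-32,-1,80],[0.1,-0.1,-6],0.35],[[-32,-1,120],[0.1,-0.1,-6],0.35],[[-32,-1,150],[0.1,-0.1,-6],0.35],[[-32,-1,170],[0.1,-0.1,-6],0.35],[[-32,-1,182],[0.1,-0.1,-6],0.35],[[-32,-1,190],[0.1,-0.1,-6],0.35],[[-32,-1,190],[0.1,-0.1,-6],0.35],[[-32,-1,190],[0.1,-0.1,-6],0.35]]'

```text
time: 5.1
ee_pos: [0.5616, 0.1881, 0.0315]
tcp_rot: [-180.0, 0.0, -173.6]
wrist_force: [0.2, -0.8, 0.1]
opening: 0.0555
grasp_force: 0.0
```

```bash
python3 -c "
from h import *
rel([.5612,.1886,.03],[180,0,187])"
```

```text
rel [0.3 0.6 1.5] [-0.    0.03 -0.62]
```

Request:
play_rows --increments '[[[0,0.5,1.5],[0,0,-0.6],0.5],[[0,0.5,1.5],[0,0,-0.6],0.58],[[0,0.5,1.5],[0,0,-0.6],0.65],[[0,0.5,1.5],[0,0,-0.6],0.8],[[0,0.5,1.5],[0,0,-0.6],1],[[0,0.5,1.5],[0,0,-0.6],1],[[0,0.5,1.5],[0,0,-0.6],1]]' --grip_force 100

```text
time: 5.8
ee_pos: [0.5614, 0.1883, 0.0298]
tcp_rot: [-180.0, 0.0, -173.0]
wrist_force: [-1.1, -0.2, 5.6]
opening: 0.0275
grasp_force: 98.0
```

Request:
play_rows --increments '[[[0,0,-10],[0,0,0],1],[[0,0,-40],[0,0,0],1],[[0,0,-90],[0,0,0],1],[[0,0,-130],[0,0,0],1],[[0,0,-170],[0,0,0],1],[[0,0,-170],[0,0,0],1]]'

```text
time: 6.4
ee_pos: [0.5628, 0.1888, 0.2056]
tcp_rot: [179.9, 0.4, -173.0]
wrist_force: [-0.6, 0.9, -1.4]
opening: 0.0272
grasp_force: 98.6
```

```bash
python3 -c "
from h import *
o=telemetry.get_obs();print(o['opening'],o['wrist_force'],o['torque'])
rel([.47,-.155,.25],[180,0,183.5])"
```

```text
0.027196594426529424 [-0.55814794  0.9248683  -1.35605653] [ 0.00913843  0.00531535 -0.00470598]
rel [ 133.5 -329.9  -45.9] [0.1  0.43 3.49]
```

Request:
play_rows --increments '[[[18,-45,-15],[0,0,0.5],1],[[36,-90,-30],[0,0,1],1],[[54,-135,-45],[0,0,1.5],1],[[72,-180,-46],[0,0,2],1],[[90,-225,-46],[0,0,2.5],1],[[108,-270,-46],[0,0,3],1],[[126,-310,-46],[0,0,3.5],1],[[133,-330,-46],[0,0.4,3.5],1],[[133,-330,-46],[0,0.4,3.5],1],[[133,-330,-46],[0,0.4,3.5],1],[[133,-330,-46],[0,0.4,3.5],1]]'

```text
time: 7.5
ee_pos: [0.4694, -0.1547, 0.2448]
tcp_rot: [-180.0, -0.5, -176.5]
wrist_force: [-0.2, -0.0, -1.4]
opening: 0.0275
grasp_force: 98.9
```

```bash
python3 - <<'E'
from h import *
o=telemetry.get_obs();print(o["time"],o["q"].round(1),o["ee_pos"],o["tcp_rot"],o["opening"],o["wrist_force"])
im,P=cloud("wrist"); save(im,"w3.png"); np.save("w3.npy",P)
E
```

```text
7.5 [-18.1  -2.3   2.   94.8  -0.2 -21.7] [ 0.46943369 -0.15472231  0.24478616] [-179.99073333   -0.47979212 -176.46856568] 0.027485066709046133 [-0.17548918 -0.04478362 -1.37732785]
```

View pics/w3.png

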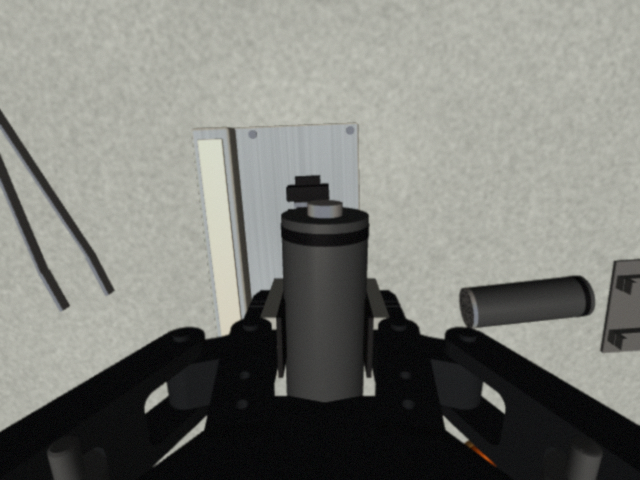

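The held cell hides the bay; its nub is at (325,208) and the fixed contact shows at (307,190). I'll move out so the bay falls in the upper half of the picture.

Request:
play_rows --increments '[[[-40,-10,0],[0,0,0],1],[[-80,-10,0],[0,0,0],1],[[-120,-10,0],[0,0,0],1],[[-140,-10,0],[0,0,0],1],[[-140,-10,0],[0,0,0],1],[[-140,-10,0],[0,0,0],1]]'

```text
time: 8.15
ee_pos: [0.6099, -0.1558, 0.2433]
tcp_rot: [-180.0, -0.5, -176.4]
wrist_force: [-0.1, -0.1, -1.2]
opening: 0.0277
grasp_force: 98.9
```

```bash
python3 - <<'E'
from h import *
o=telemetry.get_obs();print(o["time"],o["q"].round(1),o["ee_pos"],o["tcp_rot"],o["opening"],o["wrist_force"])
im,P=cloud("wrist"); save(im,"w4.png"); np.save("w4.npy",P)
E
```

```text
8.15 [-14.3  16.8  22.9  96.6  -0.2 -17.8] [ 0.60988833 -0.15577191  0.24326379] [-179.99437342   -0.53411234 -176.41205639] 0.027650083182804843 [-0.08804361 -0.12490715 -1.19291935]
```

View pics/w4.png

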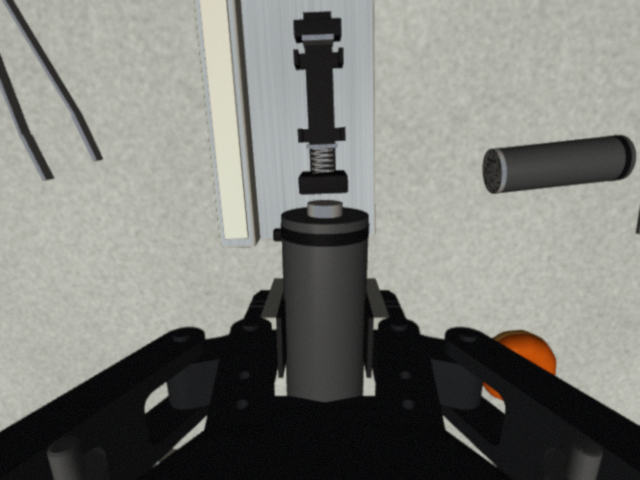

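The full bay is now visible: fixed contact at (318,38), spring plate at about (322,145), spring housing at (323,182). Now I'll measure the bay line and the contact faces.

```bash
python3 - <<'E'
from h import *
P=np.load("w4.npy"); im=cv2.imread("pics/w4.png").astype(int); z=P[...,2]
v,u=np.mgrid[0:480,0:640]
h=(u<260)&(v<250)&(z>.032)&(z<.043)&(P[...,1]<-.2)
q=P[h]; c=q[:,:2].mean(0); w,e=np.linalg.eigh(np.cov(q[:,:2].T)); d=e[:,1]; d*=-np.sign(d[0]); print("housing",h.sum(),np.median(q[:,2]),c,np.degrees(np.arctan2(-d[1],-d[0])),np.sqrt(w))
dark=(im.max(-1)<70)&(u>280)&(u<360)&(v<196)&(z>.012)&(z<.07)
yaw=np.degrees(np.arctan2(-d[1],-d[0]))
n=np.array([d[1],-d[0]])  # placeholder
y=np.array([-d[1],d[0]]) # lightbar y = z x d
s=(P[...,:2]@d); t=(P[...,:2]@y)
sh=np.percentile(s[h],[.5,99.5]); th=np.percentile(t[h],[.5,99.5]); print("d",d,"y",y,"housing s",sh,"t",th,"width",np.ptp(th))
base=(u>250)&(u<380)&(v<250)&(z>.004)&(z<.012); print("base t",np.percentile(t[base],[.5,99.5]),"z",np.median(z[base]))
q=(u>290)&(u<350)&(v<196)
for r in range(8,196,4):
    k=dark[r]; 
    if k.sum()>2: print(r,"s",s[r][k].mean().round(4),"t",t[r][k].min().round(4),t[r][k].max().round(4),"zmax",z[r][k].max().round(4), "ctr", s[r,320].round(4),z[r,320].round(4),im[r,320])
E
```

```text
housing 9349 0.03661781226221511 [ 0.53630588 -0.24529344] 5.704002071511095 [0.00949155 0.05978137]
d [-0.99504863 -0.09938925] y [ 0.09938925 -0.99504863] housing s [-0.62012511 -0.4142485 ] t [0.28150417 0.31472144] width 0.03321726823762178
base t [0.16563236 0.28115949] z 0.008239014882313711
12 s -0.4207 t 0.2049 0.2185 zmax 0.0195 ctr -0.4205 0.0183 [57 55 56]
16 s -0.4235 t 0.2041 0.2263 zmax 0.0196 ctr -0.4237 0.0186 [25 25 25]
20 s -0.4295 t 0.1962 0.2336 zmax 0.0301 ctr -0.4294 0.0278 [21 20 22]
24 s -0.4325 t 0.1962 0.2345 zmax 0.0301 ctr -0.4326 0.0284 [23 23 26]
28 s -0.4355 t 0.1963 0.2347 zmax 0.0296 ctr -0.4353 0.0271 [28 26 27]
32 s -0.4386 t 0.1964 0.2341 zmax 0.0298 ctr -0.4386 0.0277 [28 25 27]
36 s -0.4414 t 0.1963 0.2342 zmax 0.0291 ctr -0.4431 0.0336 [133 126 122]
40 s -0.4439 t 0.1967 0.2342 zmax 0.0323 ctr -0.4458 0.0323 [66 64 64]
44 s -0.4459 t 0.204 0.2272 zmax 0.0229 ctr -0.4459 0.0194 [36 35 37]
48 s -0.4492 t 0.1961 0.2267 zmax 0.0332 ctr -0.449 0.019 [27 27 26]
52 s -0.4527 t 0.1953 0.2354 zmax 0.0331 ctr -0.452 0.0177 [26 24 27]
56 s -0.4556 t 0.1954
[... 1633 characters left out ...]
.2266 zmax 0.0333 ctr -0.5406 0.0275 [117 119 122]
160 s -0.5444 t 0.2045 0.2258 zmax 0.0389 ctr -0.5432 0.0453 [125 127 126]
164 s -0.5479 t 0.2045 0.226 zmax 0.0405 ctr -0.5466 0.0448 [112 112 112]
168 s -0.5523 t 0.2046 0.2261 zmax 0.0195 ctr -0.5519 0.0195 [69 72 75]
172 s -0.5549 t 0.1963 0.2337 zmax 0.0371 ctr -0.5549 0.0284 [58 59 61]
176 s -0.5559 t 0.1956 0.2344 zmax 0.0577 ctr -0.5558 0.0557 [17 13 17]
180 s -0.5592 t 0.1958 0.2353 zmax 0.059 ctr -0.5591 0.0565 [26 27 28]
184 s -0.5626 t 0.195 0.2355 zmax 0.0578 ctr -0.5624 0.0569 [23 24 25]
188 s -0.5659 t 0.1951 0.2348 zmax 0.058 ctr -0.5657 0.0575 [24 24 23]
192 s -0.5693 t 0.2002 0.2349 zmax 0.0576 ctr -0.5691 0.0572 [30 32 30]
```

```bash
python3 - <<'E'
from h import *
P=np.load("w4.npy"); o=telemetry.get_obs()
A=R.from_euler('xyz',o["tcp_rot"],degrees=True); Q=((P-o["ee_pos"])@A.as_matrix())*1000
v,u=np.mgrid[0:480,0:640]
for r in (203,207,212,216,220,235,250,270,290,310,330,350,370,385):
    k=(u[r]>275)&(u[r]<375)&(abs(Q[r,:,2])<22)&(abs(Q[r,:,1])<17)
    q=Q[r][k]
    if len(q)>3:
        i=q[:,2].argmin(); print(r,"y",q[:,1].min().round(1),q[:,1].max().round(1),"mid",((q[:,1].min()+q[:,1].max())/2).round(2),"ctr x,z",q[abs(q[:,1])<2][:,[0,2]].mean(0).round(1))
p=o["ee_pos"]; d=np.array([-.99505,-.09939]);y=np.array([.09939,-.99505]); print("tcp s,t",p[:2]@d,p[:2]@y)
E
```

```text
203 y -5.2 6.6 mid 0.7 ctr x,z [44.3 -0.7]
207 y -6.6 8.1 mid 0.76 ctr x,z [43.9 -5.7]
212 y -13.6 14.9 mid 0.65 ctr x,z [42.2 -5.4]
216 y -13.8 15.2 mid 0.72 ctr x,z [40.9 -5.7]
220 y -13.7 15.1 mid 0.68 ctr x,z [40.3 -9. ]
235 y -13.9 15.4 mid 0.76 ctr x,z [ 37.1 -15.2]
250 y -13.7 15.2 mid 0.75 ctr x,z [ 32.2 -14.9]
270 y -13.6 14.9 mid 0.64 ctr x,z [ 25.6 -14.9]
290 y -16.8 16.8 mid 0.04 ctr x,z [ 18.9 -14.9]
310 y -15.2 16.9 mid 0.87 ctr x,z [ 12. -15.]
330 y -14.7 16.4 mid 0.87 ctr x,z [  4.5 -14.6]
350 y -14.7 16.1 mid 0.71 ctr x,z [ -2.9 -14.6]
370 y -14.8 16.5 mid 0.86 ctr x,z [-10.5 -14.8]
385 y -13.9 15.5 mid 0.78 ctr x,z [-16.6 -14.7]
tcp s,t -0.5908978253523895 0.2159054839730507
```

The held cell is level and on axis, with its nub tip about 44.5 mm ahead of the TCP. The camera reads about 0.75 mm high in tool y. Next I'll compute the insertion waypoints.

```bash
cat >> h.py <<'E'
D=np.array([-.99505,-.09939]);Y=np.array([.09939,-.99505]);TT=.2164
def tgt(s,z,th,t=TT):
    xy=s*D+t*Y; rel([xy[0],xy[1],z],[180,-th,185.7])
def st():
    import time
    o=telemetry.get_obs(); p=o["ee_pos"]; f=o["wrist_force"]
    print("t %.2f s %.4f t %.4f z %.4f rot %s f_s %.2f f_t %.2f f_z %.2f open %.4f q %s"%(o["time"],p[:2]@D,p[:2]@Y,p[2],o["tcp_rot"].round(2),f[:2]@D,f[:2]@Y,f[2],o["opening"],o["q"].round(1)))
E
python3 -c "
from h import *
st();tgt(-.470,.115,32)"
```

```text
t 8.20 s -0.5909 t 0.2159 z 0.2438 rot [-179.98   -0.5  -176.45] f_s 0.48 f_t 0.13 f_z -0.30 open 0.0274 q [-14.3  16.7  22.8  96.6  -0.2 -17.8]
rel [119.7  -5.  129.9] [ 0.59 31.5  -2.09]
```

Request:
play_rows --increments '[[[40,-2,20],[0,6,0],1],[[80,-4,45],[0,13,-1],1],[[110,-5,75],[0.3,20,-1.5],1],[[120,-5,105],[0.5,26,-2],1],[[120,-5,130],[0.6,31.5,-2.1],1],[[120,-5,130],[0.6,31.5,-2.1],1],[[120,-5,130],[0.6,31.5,-2.1],1],[[120,-5,130],[0.6,31.5,-2.1],1]]'

```text
time: 9.0
ee_pos: [0.4897, -0.1695, 0.1179]
tcp_rot: [-179.9, -31.6, -174.4]
wrist_force: [0.8, -0.8, 0.0]
opening: 0.0275
grasp_force: 98.7
```

```bash
python3 -c "
from h import *
st();tgt(-.470,.058,32)"
```

```text
t 9.00 s -0.4704 t 0.2174 z 0.1179 rot [-179.88  -31.62 -174.43] f_s -0.74 f_t 0.88 f_z 0.02 open 0.0275 q [-13.9  28.9  18.4 109.7 -10.2 -16.8]
rel [-31.1   1.1  51.2] [-0.06  0.38 -0.11]
```

Request:
play_rows --increments '[[[-9,1,15],[0,0.4,0],1],[[-18,1,30],[0,0.4,0],1],[[-27,1,44],[0,0.4,0],1],[[-31,1,51],[0,0.4,0],1],[[-31,1,51],[0,0.4,0],1],[[-31,1,51],[0,0.4,0],1],[[-31,1,51],[0,0.4,0],1]]'

```text
time: 9.7
ee_pos: [0.4887, -0.1685, 0.0559]
tcp_rot: [-180.0, -32.3, -174.4]
wrist_force: [0.6, -0.5, -0.9]
opening: 0.0278
grasp_force: 99.1
```

```bash
python3 -c "
from h import *
st();tgt(-.480,.0565,32)
im,P=cloud('wrist');save(im,'w5.png');st()"
```

```text
t 9.70 s -0.4696 t 0.2163 z 0.0559 rot [-179.95  -32.3  -174.38] f_s -0.59 f_t 0.60 f_z -0.86 open 0.0278 q [-13.8  30.9  14.  103.9 -10.3 -16.6]
rel [-8.5 -0.1 -6.1] [-0.01 -0.3  -0.07]
t 9.75 s -0.4696 t 0.2162 z 0.0559 rot [-179.95  -32.3  -174.38] f_s 0.11 f_t -0.43 f_z -1.13 open 0.0273 q [-13.8  30.9  14.  103.9 -10.3 -16.6]
```

View pics/w5.png

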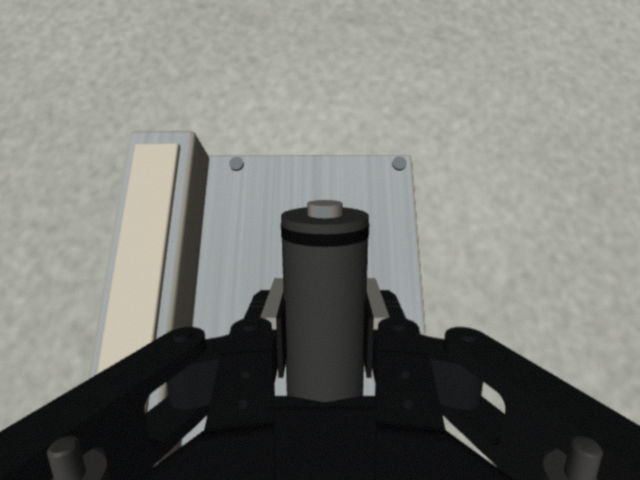

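Request:
play_rows --increments '[[[-1.7,0,-1.2],[0,0.3,0],1],[[-3.2,0,-2.4],[0,0.3,0],1],[[-4.7,0,-3.5],[0,0.3,0],1],[[-6,0,-4.5],[0,0.3,0],1],[[-7.2,0,-5.3],[0,0.3,0],1],[[-8.2,0,-5.8],[0,0.3,0],1],[[-8.2,0,-5.8],[0,0.3,0],1],[[-8.2,0,-5.8],[0,0.3,0],1]]'

```text
time: 10.55
ee_pos: [0.4984, -0.1674, 0.0557]
tcp_rot: [-180.0, -32.7, -174.4]
wrist_force: [0.0, -0.4, -2.4]
opening: 0.0276
grasp_force: 99.1
```

```bash
python3 -c "
from h import *
st()"
```

```text
t 10.55 s -0.4793 t 0.2161 z 0.0557 rot [-179.97  -32.67 -174.37] f_s -0.01 f_t 0.38 f_z -2.39 open 0.0276 q [-13.4  32.5  16.2 104.9 -10.2 -16.2]
```

Request:
play_rows --increments '[[[0.5,0,-0.8],[0,-0.6,0],1],[[-0.4,0,-1.4],[0,-0.6,0],1],[[-1.2,0,-1.9],[0,-0.6,0],1],[[-2,0,-2.4],[0,-0.6,0],1],[[-2,0,-2.4],[0,-0.6,0],1],[[-2,0,-2.4],[0,-0.6,0],1]]'

```text
time: 11.15
ee_pos: [0.5013, -0.1671, 0.0566]
tcp_rot: [-180.0, -32.1, -174.4]
wrist_force: [-0.6, 0.5, -1.5]
opening: 0.0275
grasp_force: 99.0
```

```bash
python3 -c "
from h import *
st()"
```

```text
t 11.15 s -0.4823 t 0.2161 z 0.0566 rot [-179.98  -32.07 -174.36] f_s 0.51 f_t -0.55 f_z -1.49 open 0.0275 q [-13.4  32.4  16.3 104.6 -10.  -16.3]
```

Request:
play_rows --increments '[[[-0.6,0,-0.4],[0,0,0],1],[[-1.2,0,-0.8],[0,0,0],1],[[-1.9,0,-1.2],[0,0,0],1],[[-2.5,0,-1.6],[0,0,0],1],[[-2.5,0,-1.6],[0,0,0],1],[[-2.5,0,-1.6],[0,0,0],1]]'

```text
time: 11.75
ee_pos: [0.5041, -0.1669, 0.0567]
tcp_rot: [-180.0, -32.1, -174.4]
wrist_force: [-2.7, -0.6, -1.7]
opening: 0.0274
grasp_force: 99.0
```

```bash
python3 -c "
from h import *
st();camera('wrist');st()"
```

```text
t 11.75 s -0.4851 t 0.2161 z 0.0567 rot [-179.98  -32.09 -174.36] f_s 2.71 f_t 0.38 f_z -1.68 open 0.0274 q [-13.3  32.8  16.9 104.8 -10.  -16.2]
t 11.80 s -0.4851 t 0.2162 z 0.0567 rot [-179.98  -32.08 -174.37] f_s 3.15 f_t -0.36 f_z -0.33 open 0.0276 q [-13.3  32.8  16.9 104.8 -10.  -16.2]
```

Spring contact is felt at about s = −0.484 (2.9 N). I'll keep pushing slowly.

Request:
play_rows --increments '[[[-0.8,0,-0.5],[0,0,0],1],[[-1.7,0,-1.1],[0,0,0],1],[[-2.5,0,-1.6],[0,0,0],1],[[-3.4,0,-2.1],[0,0,0],1],[[-4.2,0,-2.7],[0,0,0],1],[[-5.1,0,-3.2],[0,0,0],1],[[-5.1,0,-3.2],[0,0,0],1],[[-5.1,0,-3.2],[0,0,0],1]]'

```text
time: 12.6
ee_pos: [0.5098, -0.1663, 0.0568]
tcp_rot: [-180.0, -32.2, -174.4]
wrist_force: [-6.6, -1.8, 0.3]
opening: 0.0273
grasp_force: 98.9
```

```bash
python3 -c "
from h import *
st();camera('wrist');st()"
```

```text
t 12.60 s -0.4907 t 0.2162 z 0.0568 rot [-179.99  -32.15 -174.36] f_s 6.76 f_t 1.14 f_z 0.31 open 0.0273 q [-13.2  33.6  18.1 105.2  -9.9 -16.1]
t 12.65 s -0.4907 t 0.2161 z 0.0568 rot [-179.99  -32.15 -174.36] f_s 6.85 f_t 0.27 f_z -0.00 open 0.0276 q [-13.2  33.6  18.1 105.2  -9.9 -16.1]
```

Request:
play_rows --increments '[[[-0.8,0,-0.5],[0,0,0],1],[[-1.6,0,-1.0],[0,0,0],1],[[-2.4,0,-1.5],[0,0,0],1],[[-3.2,0,-2.0],[0,0,0],1],[[-3.9,0,-2.5],[0,0,0],1],[[-3.9,0,-2.5],[0,0,0],1],[[-3.9,0,-2.5],[0,0,0],1]]'

```text
time: 13.35
ee_pos: [0.5139, -0.1659, 0.0569]
tcp_rot: [180.0, -32.2, -174.4]
wrist_force: [-10.0, -0.8, 0.8]
opening: 0.027
grasp_force: 98.8
```

```bash
python3 -c "
from h import *
st();camera('wrist');st()
o=telemetry.get_obs();p=o['ee_pos'];s0=p[:2]@D;z0=p[2]
A=R.from_euler('xyz',o['tcp_rot'],degrees=True);th0=-o['tcp_rot'][1]
c=lambda a:np.cos(np.radians(a));n=lambda a:np.sin(np.radians(a))
a=45-.5+.0;a=44.5+1-.0
Es=s0*1000-45.5*c(th0)-15*n(th0);Lz=z0*1000-45.5*n(th0)-15*c(th0);print('E',Es,'L',Lz)
for th in [28,24,20,16,12,8,5,2.5,0]:
    lz=18.9+(Lz-18.9)*min(1,th/28)
    s=Es+45.5*c(th)+15*n(th);z=lz+45.5*n(th)+15*c(th);print(th,round(s,2),round(z,2));xy=s/1000*D+.2162*Y;rel([xy[0],xy[1],z/1000],[180,-th,185.7])
"
```

```text
t 13.35 s -0.4948 t 0.2161 z 0.0569 rot [ 179.99  -32.23 -174.35] f_s 10.08 f_t -0.20 f_z 0.83 open 0.0270 q [-13.1  34.2  19.  105.6  -9.8 -16. ]
t 13.40 s -0.4948 t 0.2161 z 0.0569 rot [ 179.99  -32.23 -174.35] f_s 9.86 f_t -0.40 f_z -0.14 open 0.0274 q [-13.1  34.2  19.  105.6  -9.8 -16. ]
E -541.301275555549 L 19.96625668722048
28 -494.09 54.57
rel [-0.6 -0.1  2.4] [ 0.03 -4.23 -0.04]
24 -493.63 52.02
rel [-1.6 -0.1  4.8] [ 0.03 -8.23 -0.05]
20 -493.41 49.32
rel [-2.9 -0.1  7.2] [  0.03 -12.23  -0.05]
16 -493.43 46.47
rel [-4.4 -0.1  9.6] [  0.03 -16.23  -0.05]
12 -493.68 43.49
rel [-6.2 -0.1 12. ] [ 2.000e-02 -2.023e+01 -5.000e-02]
8 -494.16 40.39
rel [-8.3 -0.1 14.3] [ 2.000e-02 -2.423e+01 -5.000e-02]
5 -494.67 38.0
rel [-10.   -0.1  16.1] [ 2.000e-02 -2.723e+01 -5.000e-02]
2.5 -495.19 35.97
rel [-11.5  -0.1  17.5] [ 2.000e-02 -2.973e+01 -5.000e-02]
0 -495.8 33.9
rel [-13.1  -0.1  18.9] [ 2.000e-02 -3.223e+01 -5.000e-02]
```

Request:
play_rows --increments '[[[-0.4,0,-0.3],[0,0,0],1],[[-0.7,0,0.9],[0,-2.1,0],1],[[-1,0,2.1],[0,-4.2,0],1],[[-1.5,0,3.3],[0,-6.2,0],1],[[-2,0,4.5],[0,-8.2,0],1],[[-2.7,0,5.7],[0,-10.2,0],1],[[-3.3,0,6.9],[0,-12.2,0],1],[[-4.1,0,8.1],[0,-14.2,0],1],[[-4.8,0,9.3],[0,-16.2,0],1],[[-4.8,0,9.3],[0,-16.2,0],1],[[-4.8,0,9.3],[0,-16.2,0],1]]'

```text
time: 14.5
ee_pos: [0.5118, -0.1659, 0.0455]
tcp_rot: [180.0, -16.1, -174.4]
wrist_force: [-10.7, -1.5, -6.3]
opening: 0.0275
grasp_force: 99.0
```

```bash
cat >> h.py <<'E'
c=lambda a:np.cos(np.radians(a));n=lambda a:np.sin(np.radians(a))
def edge():
    o=telemetry.get_obs();p=o['ee_pos'];th=-o['tcp_rot'][1]; s0=p[:2]@D*1000
    print("E",round(s0-45.5*c(th)-15*n(th),2),"L",round(p[2]*1000-45.5*n(th)-15*c(th),2))
def plan(ths,Es,l1):
    o=telemetry.get_obs();p=o['ee_pos'];t0=-o['tcp_rot'][1];L0=p[2]*1000-45.5*n(t0)-15*c(t0)
    for th in ths:
        lz=l1+(L0-l1)*th/t0
        s=Es+45.5*c(th)+15*n(th);z=lz+45.5*n(th)+15*c(th);xy=s/1000*D+.2162*Y;print(th,end=' ');rel([xy[0],xy[1],z/1000],[180,-th,185.7])
E
python3 -c "
from h import *
st();edge();camera('wrist');st();edge();plan([14,12,10,8,6,4,2,0],-541.8,18.9)"
```

```text
t 14.50 s -0.4928 t 0.2159 z 0.0455 rot [ 179.98  -16.12 -174.37] f_s 10.76 f_t 0.46 f_z -6.27 open 0.0275 q [-15.2  19.1   2.1  88.2  -5.6 -20.1]
E -540.7 L 18.41
t 14.55 s -0.4929 t 0.2159 z 0.0454 rot [ 179.97  -16.13 -174.36] f_s 9.86 f_t 1.08 f_z -5.98 open 0.0273 q [-15.2  19.1   2.2  88.2  -5.6 -20. ]
E -540.77 L 18.33
14 rel [-1.5 -0.3  1. ] [ 0.04 -2.13 -0.06]
12 rel [-2.  -0.3  2.3] [ 0.04 -4.13 -0.06]
10 rel [-2.6 -0.3  3.6] [ 0.04 -6.13 -0.06]
8 rel [-3.2 -0.3  4.9] [ 0.04 -8.13 -0.06]
6 rel [-4.  -0.3  6.2] [  0.04 -10.13  -0.06]
4 rel [-4.7 -0.3  7.5] [  0.04 -12.13  -0.07]
2 rel [-5.6 -0.3  8.8] [  0.03 -14.13  -0.07]
0 rel [-6.5 -0.3 10.1] [  0.03 -16.13  -0.07]
```

Request:
play_rows --increments '[[[-0.8,0,-0.3],[0,0,0],1],[[-1.5,-0.2,1],[0,-2.1,0],1],[[-1.8,-0.2,1.7],[0,-3.1,0],1],[[-2,-0.2,2.3],[0,-4.1,0],1],[[-2.3,-0.2,3],[0,-5.1,0],1],[[-2.6,-0.2,3.6],[0,-6.1,0],1],[[-2.9,-0.2,4.3],[0,-7.1,0],1],[[-3.2,-0.2,4.9],[0,-8.1,0],1],[[-3.2,-0.2,4.9],[0,-8.1,0],1],[[-3.2,-0.2,4.9],[0,-8.1,0],1]]'

```text
time: 15.55
ee_pos: [0.5131, -0.1658, 0.0394]
tcp_rot: [180.0, -8.1, -174.4]
wrist_force: [-10.9, -1.7, -6.7]
opening: 0.0271
grasp_force: 99.1
```

```bash
python3 -c "
from h import *
st();edge();camera('wrist');st();edge();plan([7,6,5,4,3,2,1,0],-541.5,18.9)"
```

```text
t 15.55 s -0.4941 t 0.2159 z 0.0394 rot [ 179.96   -8.1  -174.37] f_s 11.04 f_t 0.57 f_z -6.66 open 0.0271 q [-16.4  12.1  -5.8  79.6  -3.  -21.9]
E -541.27 L 18.12
t 15.60 s -0.4942 t 0.2159 z 0.0394 rot [ 179.96   -8.1  -174.37] f_s 11.58 f_t 0.55 f_z -6.22 open 0.0274 q [-16.4  12.1  -5.8  79.6  -3.  -21.9]
E -541.31 L 18.1
7 rel [-0.5 -0.3  0.7] [ 0.05 -1.1  -0.07]
6 rel [-0.7 -0.3  1.3] [ 0.05 -2.1  -0.07]
5 rel [-1.  -0.3  1.9] [ 0.05 -3.1  -0.07]
4 rel [-1.3 -0.3  2.6] [ 0.05 -4.1  -0.07]
3 rel [-1.6 -0.3  3.2] [ 0.05 -5.1  -0.07]
2 rel [-1.9 -0.3  3.8] [ 0.05 -6.1  -0.07]
1 rel [-2.3 -0.3  4.5] [ 0.05 -7.1  -0.07]
0 rel [-2.6 -0.3  5.1] [ 0.05 -8.1  -0.07]
```

Request:
play_rows --increments '[[[0,-0.1,0.5],[0,-1.1,0],1],[[-0.2,-0.2,1.1],[0,-2.1,0],1],[[-0.5,-0.2,1.7],[0,-3.1,0],1],[[-0.8,-0.2,2.3],[0,-4.1,0],1],[[-1.1,-0.2,2.9],[0,-5.1,0],1],[[-1.4,-0.2,3.4],[0,-6.1,0],1],[[-1.4,-0.2,3.4],[0,-6.1,0],1],[[-1.4,-0.2,3.4],[0,-6.1,0],1]]'

```text
time: 16.4
ee_pos: [0.5138, -0.1657, 0.0352]
tcp_rot: [179.9, -2.0, -174.4]
wrist_force: [-10.2, -0.5, -9.1]
opening: 0.0275
grasp_force: 99.1
```

```bash
python3 -c "
from h import *
st();edge();camera('wrist');st();edge();plan([1,0],-541,18.6)"
```

```text
t 16.40 s -0.4948 t 0.2160 z 0.0352 rot [ 179.94   -2.04 -174.38] f_s 10.21 f_t -0.56 f_z -9.07 open 0.0275 q [-17.5   6.9 -11.8  73.2  -0.7 -23.1]
E -540.76 L 18.57
t 16.45 s -0.4948 t 0.2160 z 0.0352 rot [ 179.94   -2.04 -174.37] f_s 10.50 f_t 0.67 f_z -8.23 open 0.0276 q [-17.5   6.9 -11.8  73.2  -0.7 -23.1]
E -540.8 L 18.58
1 rel [-0.5 -0.2  0.8] [ 0.06 -1.04 -0.07]
0 rel [-0.8 -0.2  1.6] [ 0.06 -2.04 -0.08]
```

Request:
play_rows --increments '[[[-0.3,0,0.5],[0,-0.5,0],1],[[-0.4,0,0.9],[0,-1,0],1],[[-0.5,0,1.4],[0,-1.5,0],1],[[-0.6,0,1.8],[0,-2,0],1],[[-0.6,0,2],[0,-2,0],1],[[-0.6,0,2],[0,-2,0],1]]'

```text
time: 17.05
ee_pos: [0.5143, -0.1657, 0.0333]
tcp_rot: [179.9, -0.0, -174.4]
wrist_force: [-11.0, -1.7, -6.7]
opening: 0.0274
grasp_force: 99.1
```

```bash
python3 -c "
from h import *
st();edge();camera('wrist');st();edge()"
```

```text
t 17.05 s -0.4953 t 0.2160 z 0.0333 rot [ 1.7995e+02 -4.0000e-02 -1.7438e+02] f_s 11.16 f_t 0.61 f_z -6.71 open 0.0274 q [-17.9   5.3 -13.7  71.1   0.  -23.5]
E -540.8 L 18.3
t 17.10 s -0.4953 t 0.2160 z 0.0333 rot [ 1.7994e+02 -5.0000e-02 -1.7438e+02] f_s 11.92 f_t -0.58 f_z -6.13 open 0.0278 q [-17.9   5.3 -13.7  71.1   0.  -23.5]
E -540.8 L 18.3
```

Level, with the nub past the contact. Now I'll ease it forward toward the fixed contact.

Request:
play_rows --increments '[[[0.5,0,0],[0,0,0],1],[[1,0,0],[0,0,0],1],[[1.5,0,0],[0,0,0],1],[[2,0,0],[0,0,0],1],[[2.5,0,0.1],[0,0,0],1],[[3,0,0.1],[0,0,0],1],[[3,0,0.1],[0,0,0],1],[[3,0,0.1],[0,0,0],1]]'

```text
time: 17.9
ee_pos: [0.5119, -0.1659, 0.0334]
tcp_rot: [179.9, 0.0, -174.4]
wrist_force: [-8.3, -1.1, -6.5]
opening: 0.0274
grasp_force: 99.1
```

```bash
python3 -c "
from h import *
st();camera('wrist');st()"
```

```text
t 17.90 s -0.4929 t 0.2160 z 0.0334 rot [ 1.7995e+02  2.0000e-02 -1.7436e+02] f_s 8.36 f_t 0.23 f_z -6.54 open 0.0274 q [-18.    4.9 -14.1  71.    0.1 -23.6]
t 17.95 s -0.4929 t 0.2160 z 0.0334 rot [ 1.7995e+02  2.0000e-02 -1.7436e+02] f_s 8.79 f_t 0.09 f_z -7.66 open 0.0273 q [-18.    4.9 -14.1  71.    0.1 -23.6]
```

Request:
play_rows --increments '[[[0.4,0,0.1],[0,0,0],1],[[0.8,0,0.2],[0,0,0],1],[[1.2,0,0.3],[0,0,0],1],[[1.6,0,0.3],[0,0,0],1],[[1.6,0,0.3],[0,0,0],1],[[1.6,0,0.3],[0,0,0],1]]'

```text
time: 18.55
ee_pos: [0.5107, -0.1661, 0.0333]
tcp_rot: [180.0, 0.1, -174.4]
wrist_force: [-7.6, -0.1, -6.3]
opening: 0.0275
grasp_force: 99.1
```

```bash
python3 -c "
from h import *
st();camera('wrist');st();camera('wrist');st()"
```

```text
t 18.55 s -0.4916 t 0.2160 z 0.0333 rot [ 1.7995e+02  7.0000e-02 -1.7436e+02] f_s 7.54 f_t -0.66 f_z -6.26 open 0.0275 q [-18.    4.7 -14.3  70.9   0.1 -23.7]
t 18.60 s -0.4917 t 0.2160 z 0.0333 rot [ 1.7995e+02  7.0000e-02 -1.7436e+02] f_s 8.29 f_t -1.45 f_z -6.58 open 0.0276 q [-18.    4.7 -14.3  70.9   0.1 -23.7]
t 18.65 s -0.4917 t 0.2160 z 0.0333 rot [ 1.7995e+02  7.0000e-02 -1.7436e+02] f_s 7.19 f_t 0.34 f_z -6.52 open 0.0273 q [-18.    4.7 -14.3  70.9   0.1 -23.7]
```

Request:
play_rows --increments '[[[0.4,0,0.2],[0,-0.1,0],1],[[0.8,0,0.3],[0,-0.1,0],1],[[0.8,0,0.3],[0,-0.1,0],1],[[0.8,0,0.3],[0,-0.1,0],1]]'

```text
time: 19.05
ee_pos: [0.5101, -0.1661, 0.0332]
tcp_rot: [180.0, 0.2, -174.4]
wrist_force: [-7.1, -0.7, -5.9]
opening: 0.0278
grasp_force: 99.1
```

```bash
python3 -c "
from h import *
st();camera('wrist');st();camera('wrist');st()"
```

```text
t 19.05 s -0.4911 t 0.2160 z 0.0332 rot [ 179.96    0.2  -174.35] f_s 7.14 f_t 0.02 f_z -5.85 open 0.0278 q [-18.1   4.5 -14.5  70.8   0.1 -23.7]
t 19.10 s -0.4911 t 0.2160 z 0.0332 rot [ 179.96    0.2  -174.35] f_s 6.64 f_t 0.00 f_z -6.34 open 0.0272 q [-18.1   4.5 -14.5  70.8   0.1 -23.7]
t 19.15 s -0.4911 t 0.2160 z 0.0332 rot [ 179.96    0.2  -174.35] f_s 7.61 f_t -0.63 f_z -5.72 open 0.0270 q [-18.1   4.5 -14.5  70.8   0.1 -23.7]
```

Request:
play_rows --increments '[[[0.4,0,0.2],[0,0.2,0],1],[[0.8,0,0.3],[0,0.2,0],1],[[0.8,0,0.3],[0,0.2,0],1],[[0.8,0,0.3],[0,0.2,0],1]]'

```text
time: 19.55
ee_pos: [0.5097, -0.1662, 0.0331]
tcp_rot: [180.0, 0.0, -174.3]
wrist_force: [-6.2, 0.9, -4.3]
opening: 0.0274
grasp_force: 99.1
```

```bash
python3 -c "
from h import *
st();camera('wrist');st();camera('wrist');st()"
```

```text
t 19.55 s -0.4906 t 0.2161 z 0.0331 rot [ 1.7996e+02  4.0000e-02 -1.7435e+02] f_s 6.08 f_t -1.48 f_z -4.26 open 0.0274 q [-18.1   4.6 -14.5  70.9   0.1 -23.7]
t 19.60 s -0.4906 t 0.2160 z 0.0331 rot [ 1.7996e+02  4.0000e-02 -1.7435e+02] f_s 6.99 f_t -1.55 f_z -5.01 open 0.0273 q [-18.1   4.6 -14.5  70.9   0.1 -23.7]
t 19.65 s -0.4906 t 0.2160 z 0.0331 rot [ 1.7996e+02  4.0000e-02 -1.7434e+02] f_s 6.68 f_t -0.82 f_z -5.51 open 0.0278 q [-18.1   4.6 -14.5  70.9   0.1 -23.7]
```

Request:
play_rows --increments '[[[0.3,0,0.1],[0,0,0],1],[[0.6,0,0.2],[0,0,0],1],[[0.6,0,0.2],[0,0,0],1],[[0.6,0,0.2],[0,0,0],1]]'

```text
time: 20.05
ee_pos: [0.5096, -0.1663, 0.0333]
tcp_rot: [180.0, 0.1, -174.3]
wrist_force: [-5.4, 1.6, -6.6]
opening: 0.0279
grasp_force: 99.1
```

```bash
python3 -c "
from h import *
st();camera('wrist');st();camera('wrist');st()"
```

```text
t 20.05 s -0.4906 t 0.2161 z 0.0333 rot [ 1.7997e+02  1.2000e-01 -1.7434e+02] f_s 5.21 f_t -2.08 f_z -6.59 open 0.0279 q [-18.1   4.5 -14.5  70.8   0.1 -23.8]
t 20.10 s -0.4906 t 0.2161 z 0.0333 rot [ 1.7997e+02  1.2000e-01 -1.7434e+02] f_s 6.45 f_t -1.28 f_z -5.59 open 0.0273 q [-18.1   4.5 -14.5  70.8   0.1 -23.8]
t 20.15 s -0.4906 t 0.2161 z 0.0332 rot [ 1.7997e+02  1.2000e-01 -1.7434e+02] f_s 5.92 f_t -1.52 f_z -6.65 open 0.0274 q [-18.1   4.5 -14.5  70.9   0.1 -23.8]
```

Request:
play_rows --increments '[[[0,0,0.4],[0,0.1,0],1],[[0,0,0.7],[0,0.1,0],1],[[0,0,0.7],[0,0.1,0],1],[[0,0,0.7],[0,0.1,0],1]]'

```text
time: 20.55
ee_pos: [0.5098, -0.1663, 0.0331]
tcp_rot: [180.0, 0.0, -174.3]
wrist_force: [-7.4, 0.6, -1.2]
opening: 0.0276
grasp_force: 99.5
```

```bash
python3 -c "
from h import *
st();camera('wrist');st();camera('wrist');st()"
```

```text
t 20.55 s -0.4907 t 0.2162 z 0.0331 rot [ 1.7998e+02  5.0000e-02 -1.7434e+02] f_s 7.28 f_t -1.31 f_z -1.20 open 0.0276 q [-18.1   4.6 -14.4  70.9   0.  -23.7]
t 20.60 s -0.4907 t 0.2162 z 0.0331 rot [ 1.7998e+02  5.0000e-02 -1.7434e+02] f_s 6.83 f_t -2.96 f_z -1.57 open 0.0274 q [-18.1   4.6 -14.4  70.9   0.  -23.8]
t 20.65 s -0.4907 t 0.2162 z 0.0331 rot [ 1.7998e+02  5.0000e-02 -1.7434e+02] f_s 7.26 f_t -2.94 f_z -1.74 open 0.0274 q [-18.1   4.6 -14.4  70.9   0.  -23.8]
```

Request:
play_rows --increments '[[[0.3,0.2,0.2],[0,0,0],1],[[0.7,0.3,0.2],[0,0,0],1],[[0.7,0.3,0.2],[0,0,0],1],[[0.7,0.3,0.2],[0,0,0],1]]'

```text
time: 21.05
ee_pos: [0.5096, -0.1663, 0.033]
tcp_rot: [-180.0, 0.1, -174.3]
wrist_force: [-4.5, 0.5, -3.0]
opening: 0.0277
grasp_force: 99.5
```

```bash
python3 -c "
from h import *
st();camera('wrist');st();camera('wrist');st()"
```

```text
t 21.05 s -0.4906 t 0.2161 z 0.0330 rot [-1.7999e+02  1.2000e-01 -1.7434e+02] f_s 4.44 f_t -0.93 f_z -3.00 open 0.0277 q [-18.1   4.5 -14.5  70.8   0.  -23.7]
t 21.10 s -0.4906 t 0.2162 z 0.0331 rot [-1.7999e+02  1.2000e-01 -1.7435e+02] f_s 4.39 f_t -1.58 f_z -2.89 open 0.0275 q [-18.1   4.5 -14.5  70.8   0.  -23.7]
t 21.15 s -0.4906 t 0.2161 z 0.0330 rot [-1.7999e+02  1.2000e-01 -1.7435e+02] f_s 5.05 f_t -2.29 f_z -2.39 open 0.0276 q [-18.1   4.5 -14.5  70.8   0.  -23.7]
```

Request:
play_rows --increments '[[[0.3,0.2,0.2],[0,0.1,0],1],[[0.6,0.3,0.4],[0,0.1,0],1],[[0.6,0.3,0.4],[0,0.1,0],1]]'

```text
time: 21.45
ee_pos: [0.5096, -0.1663, 0.033]
tcp_rot: [-180.0, 0.1, -174.3]
wrist_force: [-2.8, -0.0, -1.1]
opening: 0.0272
grasp_force: 99.5
```

```bash
python3 -c "
from h import *
st();camera('wrist');st();camera('wrist');st()"
```

```text
t 21.45 s -0.4905 t 0.2161 z 0.0330 rot [-1.7995e+02  1.0000e-01 -1.7435e+02] f_s 2.78 f_t -0.26 f_z -1.08 open 0.0272 q [-18.1   4.5 -14.5  70.8  -0.  -23.7]
t 21.50 s -0.4905 t 0.2161 z 0.0330 rot [-1.7996e+02  9.0000e-02 -1.7435e+02] f_s 2.04 f_t -0.04 f_z -1.01 open 0.0275 q [-18.1   4.5 -14.6  70.8  -0.  -23.7]
t 21.55 s -0.4905 t 0.2161 z 0.0330 rot [-1.7996e+02  9.0000e-02 -1.7435e+02] f_s 2.87 f_t 0.27 f_z -0.45 open 0.0278 q [-18.1   4.5 -14.6  70.8  -0.  -23.7]
```

Request:
play_rows --increments '[[[0.3,0,0.3],[0,0,0],1],[[0.3,0,0.3],[0,0,0],1],[[0.3,0,0.3],[0,0,0],1]]' --grip_force 20

```text
time: 21.85
ee_pos: [0.5095, -0.1663, 0.033]
tcp_rot: [-180.0, 0.1, -174.3]
wrist_force: [0.8, 0.8, 3.1]
opening: 0.0277
grasp_force: 99.8
```

```bash
python3 -c "
from h import *
st();camera('wrist');st()"
```

```text
t 21.85 s -0.4905 t 0.2161 z 0.0330 rot [-1.7995e+02  1.3000e-01 -1.7435e+02] f_s -0.91 f_t -0.75 f_z 3.10 open 0.0277 q [-18.1   4.5 -14.6  70.8   0.  -23.7]
t 21.90 s -0.4905 t 0.2161 z 0.0330 rot [-1.7995e+02  1.3000e-01 -1.7435e+02] f_s -0.11 f_t -0.89 f_z 4.69 open 0.0275 q [-18.1   4.5 -14.6  70.8   0.  -23.7]
```

The nub carries the spring force and the rail carries the cell. Releasing.

Request:
play_rows --increments '[[[0,0,0],[0,0,0],0.65],[[0,0,0],[0,0,0],0.6],[[0,0,0],[0,0,0],0.55],[[0,0,0],[0,0,0],0.5],[[0,0,0],[0,0,0],0.45],[[0,0,0],[0,0,0],0.4],[[0,0,0],[0,0,0],0.4],[[0,0,0],[0,0,0],0.4]]' --grip_force 20

```text
time: 22.7
ee_pos: [0.5089, -0.1662, 0.0324]
tcp_rot: [-180.0, 0.0, -174.4]
wrist_force: [0.6, 0.2, 0.1]
opening: 0.0513
grasp_force: 0.0
```

```bash
python3 -c "
from h import *
st()"
```

```text
t 22.70 s -0.4898 t 0.2160 z 0.0324 rot [-1.7998e+02  4.0000e-02 -1.7435e+02] f_s -0.60 f_t -0.11 f_z 0.09 open 0.0513 q [-18.1   4.5 -14.6  70.8  -0.  -23.7]
```

Free. I'll lift straight up, back off, and look.

Request:
play_rows --increments '[[[0,0,-15],[0,0,0],0.4],[[0,0,-40],[0,0,0],0.4],[[0,0,-80],[0,0,0],0.4],[[-20,0,-120],[0,0,0],0.4],[[-40,0,-160],[0,0,0],0.4],[[-60,0,-200],[0,0,0],0.4],[[-60,0,-200],[0,0,0],0.4],[[-60,0,-200],[0,0,0],0.4]]'

```text
time: 23.5
ee_pos: [0.569, -0.1602, 0.234]
tcp_rot: [-179.9, 0.2, -174.3]
wrist_force: [-0.2, -0.7, -0.4]
opening: 0.0514
grasp_force: 0.0
```

```bash
python3 - <<'E'
from h import *
st(); im,P=cloud('wrist');save(im[0:360,120:520],'w6.png'); np.save('w6.npy',P)
q=P.reshape(-1,3); s=q[:,:2]@D; t=q[:,:2]@Y; m=(abs(t-.216)<.017)&(q[:,2]>.036)&(q[:,2]<.075)
for a in np.arange(-.57,-.43,.008):
    k=m&(s>a)&(s<a+.008)
    if k.sum()>4: print(a.round(3),k.sum(),"ztop",np.percentile(q[k,2],97).round(4),"t",t[k].min().round(4),t[k].max().round(4))
E
```

```text
t 23.50 s -0.5503 t 0.2160 z 0.2340 rot [-1.7993e+02  1.5000e-01 -1.7433e+02] f_s 0.27 f_t 0.67 f_z -0.42 open 0.0514 q [-15.7  10.3  14.1  93.7  -0.  -21.4]
-0.57 358 ztop 0.0577 t 0.199 0.233
-0.562 519 ztop 0.0576 t 0.1991 0.233
-0.554 95 ztop 0.0459 t 0.2063 0.2249
-0.546 80 ztop 0.055 t 0.2027 0.2277
-0.538 366 ztop 0.0552 t 0.2012 0.2301
-0.53 319 ztop 0.0491 t 0.2012 0.23
-0.522 321 ztop 0.0492 t 0.2013 0.2299
-0.514 331 ztop 0.0492 t 0.2014 0.2298
-0.506 338 ztop 0.0491 t 0.2015 0.2296
-0.498 344 ztop 0.0493 t 0.2007 0.2296
-0.49 349 ztop 0.0492 t 0.2007 0.2303
-0.482 355 ztop 0.0492 t 0.2008 0.2302
-0.474 359 ztop 0.0494 t 0.201 0.2301
-0.466 384 ztop 0.0492 t 0.2011 0.23
-0.458 382 ztop 0.0493 t 0.2012 0.2299
-0.45 76 ztop 0.0459 t 0.2013 0.2298
```

View pics/w6.png

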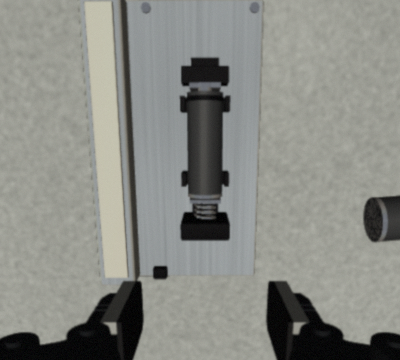

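The cell lies level in the bay, nub at the fixed contact (205,90) and flat end on the spring plate (205,198). It is centred between the posts, and the gripper is clear.

```bash
python3 -c "
from h import *
print(workorder.job_done())"
```

```text
the job is handed in; nothing more can be done
None
```

The cell is seated level in the bay, nub on the fixed contact and flat end on the spring, and the gripper is clear; the job is handed in at about 24 s, with contact readings in the moves of about 13 N or less.

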